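Hold a relay down in its test adapter

ROBOT

A 6-joint arm with a two-finger parallel gripper is mounted at the origin on a cart in front of the work surface, level with it; the furniture and walls round the work are solid. World frame = base frame: x ahead of the robot, y to its left, z up, the work surface at z = 0. Lengths are in m, angles in rad, forces in N, time in s.
With the tool pointing down it reaches from about 0.35 to 0.85 m from the base axis. Payload 8.1 kg.
Tool frame: the origin (TCP) lies at the very end of the fingers, on their centre line; the grasp point (between the pads) lies 19 mm behind it; z points along the fingers, y is the line along which they close (so a half turn about z gives the same grasp; the last joint's range is limited). The gripper opens to 93 mm and grips with 3 to 60 N. Pads are 15 mm wide; open, the fingers measure 128 mm over their backs; the gripper's body (75 mm by 188 mm) begins 65 mm behind the grasp point.
Start: joints at [-1.381, 0.13, 1.488, -0, 1.523, -0.085], TCP at [0.163, -0.577, 0.219] pointing down, gripper open.
Joint ranges: [-2.96, 2.96], [-0.89, 2.26], [0.02, 2.5], [-1.34, 4.48], [0, 2.73], [-2.66, 2.66]. Speed limits (rad/s): [2.39, 2.39, 2.79, 3.14, 3.14, 3.14].

INTERFACE

Orientations are given as a 3x3 rotation matrix whose columns are the frame's x, y, z axes.
In Python, from station import r, imaging gives the robot as it stands.
- The arm moves only by the tool jog_arm, never from a script. Its argument "series" is a list of rows, each an object of numbers: "dx", "dy", "dz": the shift along the tool's x, y, z each as a share of 0.04 m, from -1 to 1; "rx", "ry", "rz": the turn, a rotation vector about the tool's x, y, z each as a share of 0.12 rad, from -1 to 1. A call has exactly 8 rows; each row shifts and turns the commanded pose from where the row before left it, along the tool's axes as they then stand; what a row does not reach is not made up. A row lasts 1/12 s, in which the tool goes at most 41.7 mm and 7.16 degrees, less where a joint would pass 70% of its speed; a pose out of reach is approached as far as the arm can. A call with a number of a shift or a turn outside -1 to 1 is refused whole. A call with a gripper value outside its range is refused whole. "grip" is the closure, from -1 (fully open) to 1 (shut), so that 0 is half open, set as the call begins (left out, the last holds). The fingers move at their own pace and stop on an object; "newtons" is the grip in N (left out, the last holds). Time passes only in rows, so rows that do not move let the fingers close, or fill a call up. It gives the time, the measured TCP pose, the force, the opening and the grip force at its end, in the units of the state.
- r.observe(): the state, without advancing time (a new reading comes with each control period).
- imaging.capture(name): name is "scene" or "top" or "wrist"; returns (picture, depth): 384x512x3 uint8, red, green, blue; 384x512 float32, m along the optical axis (not along the pixel's ray), 0 where there is no reading.
- imaging.camera_params(name): a dict with "fx", "fy", "cx", "cy" (pixels), "R" (3x3) and "t" (3): a world point X has camera coordinates R X + t; the wrist camera has in their place "hand_eye" (4x4, takes a point from camera to tool coordinates, whose origin is the TCP and whose axes are the flange's). Camera axes: x right, y down, z forward; pixel columns grow to the right and rows downward; lengths in m; the calibration is good to about 2 mm. A picture is of the moment at which its call begins: read the wrist's pose just before it. camera_params takes no time and is no camera call.
- r.finish_job(): hands the job in; it is judged then, once.
The state is a dict: "t": time; "joint_pos": joint angles; "dq": joint speeds; "joint_torque": joint torques, N m; "position": TCP position; "tool_rot": TCP orientation; "ft_force": force on the tool from outside, world axes, zero at the start; "wrist_torque": the same for the moment, N m; "grip_width": finger opening in m; "gripper_force": force on a finger pad.
Only numpy, scipy, OpenCV 4.12 (cv2) and the standard library are available. Lean on these libraries where they do the work, as an engineer would, in place of code of your own. Each camera call takes 0.05 s, during which the arm holds its last target. There are 200 camera calls.

TASK

Get the cream relay ready for its contact test: lay it in the sprung nest of the small test adapter with its pins towards the brass contacts and let go of it, then bring the blue-topped pressure plate over it, sliding it about as needed until the hidden holes in its underside drop over the adapter's two guide pins. Press the plate fully down onto the two black rest blocks and finish while still holding it pressed there, because the nest springs up as soon as the plate is let go. Leave the black relay and the roll of blue tape beside the work where they are.

Things in the scene. Friction and masses are not known exactly. Their poses are not given: they have to be found in the camera images.
- adapter: fixed test adapter: aluminium slab 92 x 60 x 10 mm (x, y, z) with two black rest blocks, 20 x 50 mm, tops 28 mm above the worktop, centred at x = -34 and +34 mm; between them a 48 mm wide channel, open to both sides (-y and +y), holds the nest. Origin: centre of the underside, on the worktop; x along the line of the pins towards the end with brass contacts and red and blue sockets; z up.
- pin_a (a point): centre of the top of the guide pin at the adapter's x = -34 mm, y = 0, 41 mm above the worktop. Upright steel pin, 8 mm in diameter, standing 13 mm out of the rest block; its last 3.5 mm taper to 5 mm in diameter. Axes as the adapter.
- pin_b (a point): centre of the top of the other guide pin, equal to the first, at x = +34 mm (beside the brass contacts).
- nest_floor (a point): centre of the floor of the grey sprung nest in the adapter's middle, axes as the adapter; 18 mm above the worktop when up, 13 mm when pressed home. Holds the relay with its length along x, play 3 mm all round. Side lips 3 mm high at the corners only (farther than 14 mm from the middle); end stop 4 mm high at -x; black contact block, 5 mm high, with three brass contacts at +x.
- nest (a joint): how far the sprung nest is pressed down, m: 0 is up (start); 0.005 when the pressure plate lies on the rest blocks with the relay in the nest. The spring is pre-loaded: about 5 N starts it, 10 N holds it 5 mm down; the weight of relay and plate does not move it.
- relay_mid (a point): loose cream relay, 12 x 33 x 15 mm (x, y, z), about 0.03 kg, lying on the worktop. Origin: its centre, 7.5 mm above what it lies on; y along its length, metal pins at its -y end; z up. It goes into the nest lying as it lies on the worktop (z up), pins to the brass contacts.
- relay_pins (a point): point in the pin end of the cream relay, 15.5 mm from its centre along its -y.
- plate_grip (a point): centre of the black grip bar, 50 x 14 x 30 mm (x, y, z), on the loose pressure plate: aluminium with blue top, 88 x 44 x 18 mm, 0.25 kg. The point is 33 mm above the plate's underside (bar: 18 to 48 mm above it); x along plate and bar, z up. The plate is the same either way round. Height above the worktop: on the pin tops 74 mm, dropped onto the relay 66, pressed home 61.
- plate_hole (a point): mouth of one of two equal blind holes in the plate's underside, at the plate's x = +34 mm, y = 0 (the other at -34 mm): 10 mm in diameter, 1.5 mm chamfer, 14 mm deep, not visible from above. Axes as the plate.
- relay_black: a black relay of the same size, a bystander: leave it. Origin: centre of its underside.
- tape: roll of blue tape nearest the work, 65 mm across, 19 mm high, a bystander: leave it. Origin: centre of its underside.

How it is judged:
By the outcome, as a careful person would: the job done as asked, in the order asked, and still so for the second after the job is handed in, while the arm keeps its last pose, push and grip.
It also fails if it takes over 48 s, if anything falls off the work surface, if the arm or the gripper's body presses on something with over 40 N, if the wrist force passes 120 N, or if a joint passes its speed limit or range.

## Working session

There is one attempt and no reset: what is moved stays moved. The work goes in short steps, Python scripts to look and compute and a tool call to move; the robot and the scene stay as the last step left them, time stands still between calls to the robot, and variables do not carry over. Pictures are saved under pics/ and viewed, at most 10 in all, crops included, and the job is handed in when it is done.

Besides the shell and the picture viewer there is one more tool, called after "Request:" in YAML: its name, and indented under it one key for each argument. jog_arm: Moves the arm, as the interface text tells. Its arguments: {"type":"object","properties":{"series":{"type":"array","items":{"type":"object","properties":{"dx":{"type":"number","minimum":-1,"maximum":1},"dy":{"type":"number","minimum":-1,"maximum":1},"dz":{"type":"number","minimum":-1,"maximum":1},"rx":{"type":"number","minimum":-1,"maximum":1},"ry":{"type":"number","minimum":-1,"maximum":1},"rz":{"type":"number","minimum":-1,"maximum":1}}}},"grip":{"type":"number"},"newtons":{"type":"number"}},"required":["series"]}

```bash
mkdir -p pics; ls; python3 - <<'E'
from station import r, imaging
import cv2,numpy as np
s=r.observe();print(s['t'],s['position'],np.round(s['tool_rot'],3).tolist(),s['grip_width'])
for n in ['scene','top']:
    p,d=imaging.capture(n);np.savez('pics/%s0.npz'%n,p=p,d=d)
    cv2.imwrite('pics/%s0.png'%n,p[:,:,::-1]); c=imaging.camera_params(n);print({k:np.round(v,4).tolist() for k,v in c.items()})
E
```

```text
pics
0.0 [ 0.1627446  -0.57692993  0.21761422] [[0.962, 0.271, -0.0], [0.271, -0.962, 0.002], [0.0, -0.002, -1.0]] 0.09307889862518524
{'fx': 498.2588, 'fy': 498.2588, 'cx': 261.8435, 'cy': 187.5373, 'R': [[-0.8634, -0.5042, -0.0193], [-0.2983, 0.5409, -0.7864], [0.407, -0.6732, -0.6174]], 't': [0.6685, -0.009, 0.9643]}
{'fx': 467.7676, 'fy': 467.7676, 'cx': 256.034, 'cy': 191.2822, 'R': [[-0.0027, -1.0, 0.0045], [-0.9871, 0.0019, -0.1601], [0.1601, -0.0048, -0.9871]], 't': [0.4473, 0.5331, 0.8699]}
```

View pics/top0.png

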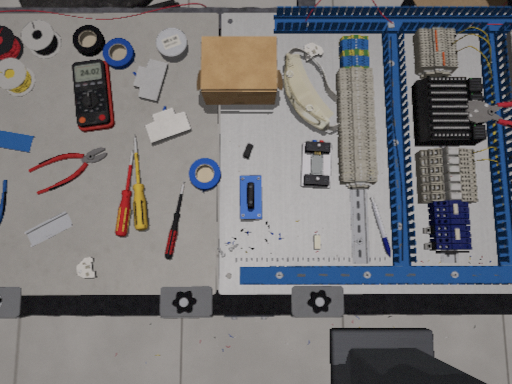

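View pics/scene0.png

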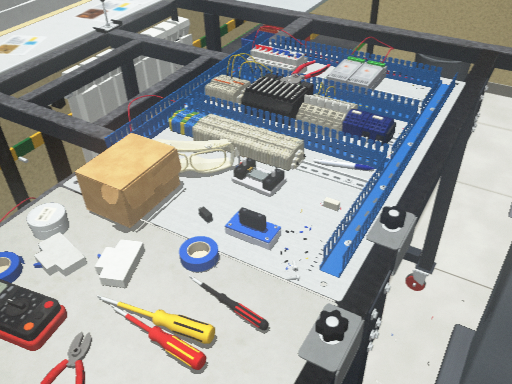

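The top view shows the plate near (251,197), the adapter near (317,164), the cream relay near (317,241), the black relay near (248,151) and the tape near (205,173). I'll zoom in on this area.

```bash
cat > h.py <<'E'
from station import r, imaging
import cv2,numpy as np
def ray(n,uv,z,c=None):
    c=c or imaging.camera_params(n); R=np.array(c['R']);t=np.array(c['t'])
    uv=np.atleast_2d(uv).astype(float)
    d=np.c_[(uv[:,0]-c['cx'])/c['fx'],(uv[:,1]-c['cy'])/c['fy'],np.ones(len(uv))]@R
    o=-R.T@t
    return o+d*((z-o[2])/d[:,2])[:,None]
def wristcam(s):
    c=dict(imaging.camera_params('wrist'));H=np.array(c['hand_eye'])
    T=np.eye(4);T[:3,:3]=s['tool_rot'];T[:3,3]=s['position'];W=np.linalg.inv(T@H)
    c['R']=W[:3,:3];c['t']=W[:3,3];return c
def proj(c,X):
    q=np.atleast_2d(X)@np.array(c['R']).T+np.array(c['t'])
    return np.c_[q[:,0]/q[:,2]*c['fx']+c['cx'],q[:,1]/q[:,2]*c['fy']+c['cy']]
E
python3 - <<'E'
from h import *
c=imaging.camera_params('top');f=np.load('pics/top0.npz');p,d=f['p'],f['d']
for n,uv,z in [('plate',(251,197),.04),('adapter',(317,164),.028),('relay',(317,241),.015),('black',(248,151),.015),('tape',(205,173),.019)]: print(n,ray('top',uv,z).round(4))
ys,xs=np.mgrid[:384,:512];P=np.stack([(xs-c['cx'])/c['fx']*d,(ys-c['cy'])/c['fy']*d,d],-1)
W=(P-c['t'])@np.array(c['R'])
for uv in [(285,200),(251,197),(250,215),(317,241),(317,178),(317,164),(205,230)]: print(uv,W[uv[1],uv[0]].round(4))
a=p[130:255,225:350,::-1];b=cv2.resize(a,None,fx=4.6,fy=4.6,interpolation=cv2.INTER_CUBIC);cv2.imwrite('pics/crop0.png',b)
H=np.array(imaging.camera_params('wrist')['hand_eye']);print(H.round(3).tolist(),{k:v for k,v in imaging.camera_params('wrist').items() if k in('fx','cx','cy')})
E
```

```text
plate [[0.5232 0.4559 0.04  ]]
adapter [[0.5914 0.3239 0.028 ]]
relay [[0.4388 0.3258 0.015 ]]
black [[0.6216 0.462  0.015 ]]
tape [[0.5753 0.5484 0.019 ]]
(285, 200) [ 0.5233  0.3867 -0.0031]
(251, 197) [0.522  0.4558 0.048 ]
(250, 215) [0.4905 0.458  0.0167]
(317, 241) [0.439  0.3254 0.0126]
(317, 178) [0.5603 0.3265 0.042 ]
(317, 164) [0.5937 0.3225 0.0178]
(205, 230) [ 0.4624  0.5489 -0.0016]
[[-0.0, -0.969, -0.246, 0.067], [1.0, -0.001, 0.0, -0.001], [-0.0, -0.246, 0.969, -0.166], [0.0, 0.0, 0.0, 1.0]] {'fx': 338.3979915881158, 'cx': 257.82923010812067, 'cy': 194.07425755967876}
```

View pics/crop0.png

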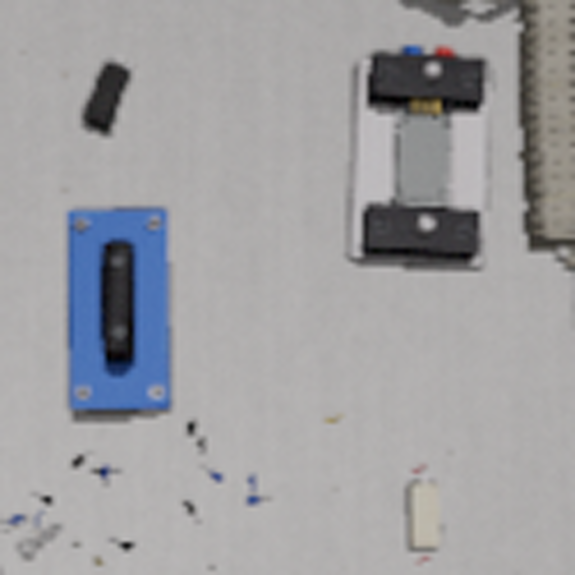

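Request:
jog_arm:
  series:
    - {"dx": 0.79,"dy": -0.52}
    - {"dx": 0.79,"dy": -0.52}
    - {"dx": 0.79,"dy": -0.52}
    - {"dx": 0.79,"dy": -0.52}
    - {"dx": 0.79,"dy": -0.52}
    - {"dx": 0.79,"dy": -0.52}
    - {"dx": 0.79,"dy": -0.52}
    - {"dx": 0.79,"dy": -0.52}
  grip: -0.1

```text
schema error: expected keys dx, dy, dz, rx, ry, rz
```

Request:
jog_arm:
  series:
    - {"dx": 0.52,"dy": -0.79}
    - {"dx": 0.52,"dy": -0.79}
    - {"dx": 0.52,"dy": -0.79}
    - {"dx": 0.52,"dy": -0.79}
    - {"dx": 0.52,"dy": -0.79}
    - {"dx": 0.52,"dy": -0.79}
    - {"dx": 0.52,"dy": -0.79}
    - {"dx": 0.52,"dy": -0.79}

```text
schema error: expected keys dx, dy, dz, rx, ry, rz
```

Request:
jog_arm:
  series:
    - {"dx": 0.26,"dy": -0.91}
    - {"dx": 0.26,"dy": -0.91}
    - {"dx": 0.26,"dy": -0.91}
    - {"dx": 0.26,"dy": -0.91}
    - {"dx": 0.26,"dy": -0.91}
    - {"dx": 0.26,"dy": -0.91}
    - {"dx": 0.26,"dy": -0.91}
    - {"dx": 0.26,"dy": -0.91}

```text
schema error: expected keys dx, dy, dz, rx, ry, rz
```

Request:
jog_arm:
  series:
    - {"dx": 0.79,"dy": -0.52,"dz": 0,"rx": 0,"ry": 0,"rz": 0}
    - {"dx": 0.79,"dy": -0.52,"dz": 0,"rx": 0,"ry": 0,"rz": 0}
    - {"dx": 0.79,"dy": -0.52,"dz": 0,"rx": 0,"ry": 0,"rz": 0}
    - {"dx": 0.79,"dy": -0.52,"dz": 0,"rx": 0,"ry": 0,"rz": 0}
    - {"dx": 0.79,"dy": -0.52,"dz": 0,"rx": 0,"ry": 0,"rz": 0}
    - {"dx": 0.79,"dy": -0.52,"dz": 0,"rx": 0,"ry": 0,"rz": 0}
    - {"dx": 0.79,"dy": -0.52,"dz": 0,"rx": 0,"ry": 0,"rz": 0}
    - {"dx": 0.79,"dy": -0.52,"dz": 0,"rx": 0,"ry": 0,"rz": 0}
  grip: -0.1

```text
t: 0.77
position: [0.3617, -0.3469, 0.2183]
tool_rot: [[0.963, 0.271, -0.0], [0.271, -0.963, 0.0], [-0.0, -0.0, -1.0]]
ft_force: [1.0, 0.0, 0.1]
grip_width: 0.0517
gripper_force: 0.0
```

Request:
jog_arm:
  series:
    - {"dx": 0.52,"dy": -0.79,"dz": 0,"rx": 0,"ry": 0,"rz": 0}
    - {"dx": 0.52,"dy": -0.79,"dz": 0,"rx": 0,"ry": 0,"rz": 0}
    - {"dx": 0.52,"dy": -0.79,"dz": 0,"rx": 0,"ry": 0,"rz": 0}
    - {"dx": 0.52,"dy": -0.79,"dz": 0,"rx": 0,"ry": 0,"rz": 0}
    - {"dx": 0.52,"dy": -0.79,"dz": 0,"rx": 0,"ry": 0,"rz": 0}
    - {"dx": 0.52,"dy": -0.79,"dz": 0,"rx": 0,"ry": 0,"rz": 0}
    - {"dx": 0.52,"dy": -0.79,"dz": 0,"rx": 0,"ry": 0,"rz": 0}
    - {"dx": 0.52,"dy": -0.79,"dz": 0,"rx": 0,"ry": 0,"rz": 0}

```text
t: 1.43
position: [0.4525, -0.0584, 0.2185]
tool_rot: [[0.963, 0.271, -0.0], [0.271, -0.963, -0.0], [-0.0, 0.0, -1.0]]
ft_force: [0.0, -0.5, -0.7]
grip_width: 0.0515
gripper_force: 0.0
```

Request:
jog_arm:
  series:
    - {"dx": 0.26,"dy": -0.91,"dz": 0,"rx": 0,"ry": 0,"rz": 0}
    - {"dx": 0.26,"dy": -0.91,"dz": 0,"rx": 0,"ry": 0,"rz": 0}
    - {"dx": 0.26,"dy": -0.91,"dz": 0,"rx": 0,"ry": 0,"rz": 0}
    - {"dx": 0.26,"dy": -0.91,"dz": 0,"rx": 0,"ry": 0,"rz": 0}
    - {"dx": 0.26,"dy": -0.91,"dz": 0,"rx": 0,"ry": 0,"rz": 0}
    - {"dx": 0.26,"dy": -0.91,"dz": 0,"rx": 0,"ry": 0,"rz": 0}
    - {"dx": 0.26,"dy": -0.91,"dz": 0,"rx": 0,"ry": 0,"rz": 0}
    - {"dx": 0.26,"dy": -0.91,"dz": 0,"rx": 0,"ry": 0,"rz": 0}

```text
t: 2.1
position: [0.453, 0.2445, 0.2183]
tool_rot: [[0.962, 0.272, -0.0], [0.272, -0.962, -0.0], [-0.0, 0.0, -1.0]]
ft_force: [0.3, -1.1, 0.3]
grip_width: 0.0509
gripper_force: 0.0
```

Request:
jog_arm:
  series:
    - {"dx": 0.2,"dy": -0.27,"dz": 0,"rx": 0,"ry": 0,"rz": 0.33}
    - {"dx": 0.2,"dy": -0.27,"dz": 0,"rx": 0,"ry": 0,"rz": 0.33}
    - {"dx": 0.2,"dy": -0.27,"dz": 0,"rx": 0,"ry": 0,"rz": 0.33}
    - {"dx": 0.2,"dy": -0.27,"dz": 0,"rx": 0,"ry": 0,"rz": 0.33}
    - {"dx": 0.2,"dy": -0.27,"dz": 0,"rx": 0,"ry": 0,"rz": 0.33}
    - {"dx": 0.2,"dy": -0.27,"dz": 0,"rx": 0,"ry": 0,"rz": 0.33}
    - {"dx": 0.2,"dy": -0.27,"dz": 0,"rx": 0,"ry": 0,"rz": 0.33}
    - {"dx": 0,"dy": 0,"dz": 0,"rx": 0,"ry": 0,"rz": 0}

```text
t: 2.77
position: [0.4974, 0.327, 0.2178]
tool_rot: [[1.0, -0.004, -0.001], [-0.004, -1.0, 0.0], [-0.001, -0.0, -1.0]]
ft_force: [1.3, -0.1, 0.2]
grip_width: 0.051
gripper_force: 0.0
```

```bash
python3 - <<'E'
from h import *
s=r.observe();p,d=imaging.capture('wrist');c=wristcam(s);print(s['position'])
np.savez('pics/w1.npz',p=p,d=d,R=c['R'],t=c['t'])
cv2.imwrite('pics/w1.png',cv2.resize(p[:,:,::-1],(800,600),interpolation=cv2.INTER_CUBIC))
E
```

```text
[0.49737328 0.32698787 0.21781626]
```

View pics/w1.png

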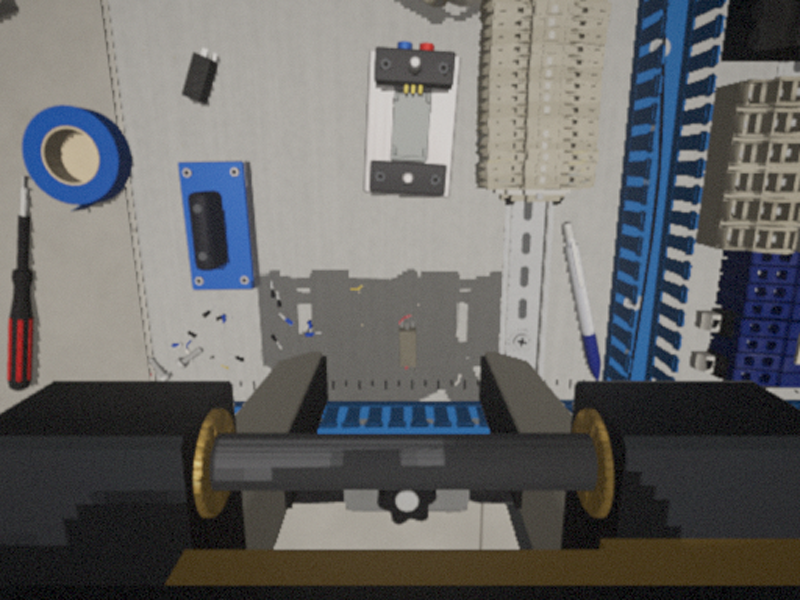

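The wrist view (scaled 800x600) shows the adapter with its pins at (415,62) and (408,178). The cream relay is at (408,345), in shadow, and the plate is at (217,225). I need the relay's pin end, so I'll crop all three views.

```bash
python3 - <<'E'
from h import *
def crop(p,x,y,w):
    a=p[y-w:y+w,x-w:x+w].astype(float);a=np.clip((a-a.min())/(np.percentile(a,99)-a.min())*255,0,255).astype(np.uint8)
    return cv2.resize(a[:,:,::-1],(390,390),interpolation=cv2.INTER_CUBIC)
w=np.load('pics/w1.npz')['p'];t=np.load('pics/top0.npz')['p'];s=np.load('pics/scene0.npz')['p']
cv2.imwrite('pics/cr1.png',cv2.resize(np.hstack([crop(w,261,218,22),crop(t,317,241,18)]),None,fx=1,fy=1))
E
```

```text
(no output)
```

View pics/cr1.png

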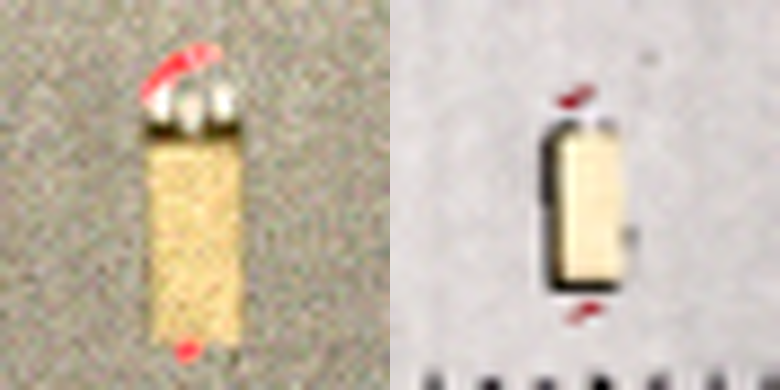

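The cream relay's three bright pins are at the top of the image, the world +x end, which already faces the brass contacts, so it doesn't need turning. Next I'll measure everything.

```bash
cat > m.py <<'E'
from h import *
def comps(m,c,z,name,win,amin=8):
    x0,y0,x1,y1=win; k=np.zeros(m.shape,np.uint8);k[y0:y1,x0:x1]=m[y0:y1,x0:x1]
    n,l,st,ce=cv2.connectedComponentsWithStats(k)
    for i in range(1,n):
        if st[i,4]>=amin:
            pts=cv2.findContours((l==i).astype(np.uint8),0,2)[0][0]
            (cx,cy),(w,h),a=cv2.minAreaRect(pts)
            bx=cv2.boxPoints(((cx,cy),(w,h),a));B=ray('',bx,z,c)
            e1=B[1]-B[0];e2=B[2]-B[1];e=e1 if np.hypot(*e1[:2])>np.hypot(*e2[:2]) else e2
            print(name,st[i,4],'px',ce[i].round(1),'cent',ray('',ce[i],z,c)[0].round(4),'rect',B.mean(0).round(4)[:2],np.sort([np.linalg.norm(e1),np.linalg.norm(e2)]).round(4),'ang',round((np.degrees(np.arctan2(e[1],e[0]))+90)%180-90,1))
E
python3 - <<'E'
from m import *
for n,f in (('top',np.load('pics/top0.npz')),('w',np.load('pics/w1.npz'))):
    p=f['p']; c=imaging.camera_params('top') if n=='top' else dict(imaging.camera_params('wrist'),R=f['R'],t=f['t'])
    hsv=cv2.cvtColor(p,cv2.COLOR_RGB2HSV);H,S,V=cv2.split(hsv)
    wr=(300,225,335,260) if n=='top' else (248,205,275,240)
    comps(((S>55)&(H>12)&(H<32)),c,.015,n+' relay',wr)
    wp=(235,170,268,224) if n=='top' else (110,98,166,188)
    comps((H>100)&(H<125)&(S>110)|((V<70)&(S<999)&(n=='top')),c,.018,n+' plate',wp,100)
    wa=(298,138,335,190) if n=='top' else (230,25,298,128)
    comps(V<85,c,.028,n+' blocks',wa,60)
    comps((H>12)&(H<35)&(S>90),c,.022,n+' brass',wa,3)
    for b in ([(318,148),(316,179)] if n=='top' else [(266,40),(261,114)]):
        win=(b[0]-5,b[1]-5,b[0]+6,b[1]+6)
        comps(V>130,c,.041,n+' pin',win,3)
    # plate bar
    comps((V<60),c,.048,n+' bar',(243,175,260,218) if n=='top' else (118,118,148,176),50)
E
```

```text
top plate 856 px [250.2 197.1] cent [0.5262 0.4576 0.018 ] rect [0.5258 0.457 ] [0.0422 0.0868] ang -0.3
top blocks 262 px [317.  147.5] cent [0.6254 0.323  0.028 ] rect [0.6244 0.3231] [0.0248 0.0484] ang 89.9
top blocks 285 px [315.8 180.9] cent [0.5572 0.3271 0.028 ] rect [0.5579 0.3267] [0.0263 0.0479] ang 89.9
top brass 22 px [317.4 152.1] cent [0.6173 0.3218 0.022 ] rect [0.6166 0.3225] [0.0062 0.0121] ang 89.9
top pin 5 px [318.8 144.6] cent [0.6279 0.3212 0.041 ] rect [0.6281 0.3208] [0.002 0.004] ang 89.9
top pin 8 px [317.5 174. ] cent [0.5685 0.3252 0.041 ] rect [0.5685 0.3252] [0.     0.0138] ang 89.9
top pin 9 px [317.3 177.9] cent [0.5607 0.3257 0.041 ] rect [0.561  0.3259] [0.0042 0.0055] ang 43.7
top bar 152 px [250.1 195.7] cent [0.5246 0.4575 0.048 ] rect [0.525  0.4577] [0.0117 0.0489] ang -0.1
w plate 2178 px [141.3 142.3] cent [0.5287 0.4526 0.018 ] rect [0.5256 0.456 ] [0.0431 0.0889] ang 0.8
w blocks 730 px [264.4  43.7] cent [0.6246 0.3207 0.028 ] rect [0.6238 0.3197] [0.0244 0.0474] ang 89.8
w blocks 601 px [259.5 115.5] cent [0.5564 0.3257 0.028 ] rect [0.5579 0.3252] [0.0199 0.0467] ang 89.8
w brass 24 px [259.5  56. ] cent [0.6143 0.3255 0.022 ] rect [0.6142 0.3255] [0.003  0.0056] ang -0.1
w brass 18 px [263.9  56.2] cent [0.6141 0.3211 0.022 ] rect [0.6142 0.321 ] [0.002  0.0056] ang -0.0
w brass 20 px [268.6  56.4] cent [0.6138 0.3164 0.022 ] rect [0.6137 0.3165] [0.003  0.0047] ang 0.3
w pin 37 px [265.3  39.1] cent [0.6263 0.3202 0.041 ] rect [0.6262 0.3202] [0.0051 0.0057] ang 47.2
w pin 32 px [260.5 113.5] cent [0.5586 0.3248 0.041 ] rect [0.5586 0.3248] [0.0048 0.0049] ang 89.8
w bar 733 px [134.1 147.1] cent [0.527  0.4498 0.048 ] rect [0.5267 0.4506] [0.0194 0.0472] ang 1.7
```

```bash
python3 - <<'E'
from h import *
f=np.load('pics/w1.npz');c=dict(imaging.camera_params('wrist'),R=f['R'],t=f['t'])
q=44/390
uv=lambda x,y:(239+x*q-.5,196+y*q-.5)
print('w relay near/far/pin tips',ray('',[uv(195,340),uv(195,132),uv(193,88)],.015,c).round(4).tolist(), ray('',[uv(193,88)],.0075,c).round(4))
print('w sides',ray('',[uv(150,150),uv(153,330),uv(242,150),uv(243,330)],.015,c).round(4).tolist())
q=36/390;ut=lambda x,y:(299+(x-390)*q-.5,223+y*q-.5)
print('t',ray('top',[ut(592,280),ut(590,130)],.015).round(4).tolist())
k=512/800
S=ray('',[(185*k,172*k),(236*k,170*k),(198*k,281*k),(245*k,280*k)],.018,c);print('screws w',S.round(4).tolist(),S.mean(0))
S=ray('top',[(225+x/4.6,130+y/4.6) for x,y in ((81,224),(154,224),(83,392),(156,392))],.018);print('screws t',S.round(4).tolist(),S.mean(0))
E
```

```text
w relay near/far/pin tips [[0.4225, 0.3249, 0.015], [0.4509, 0.3248, 0.015], [0.4568, 0.325, 0.015]] [[0.4546 0.325  0.0075]]
w sides [[0.4485, 0.3306, 0.015], [0.4239, 0.3303, 0.015], [0.4485, 0.3188, 0.015], [0.4238, 0.3186, 0.015]]
t [[0.4244, 0.3258, 0.015], [0.4516, 0.3255, 0.015]]
screws w [[0.5624, 0.4736, 0.018], [0.5635, 0.4393, 0.018], [0.4877, 0.4723, 0.018], [0.4882, 0.4391, 0.018]] [0.5254521  0.45609858 0.018     ]
screws t [[0.5637, 0.4728, 0.018], [0.5637, 0.4409, 0.018], [0.49, 0.4718, 0.018], [0.4899, 0.4403, 0.018]] [0.52681311 0.4564776  0.018     ]
```

Request:
jog_arm:
  series:
    - {"dx": -0.25,"dy": 0.01,"dz": 0.82,"rx": 0,"ry": 0,"rz": 0}
    - {"dx": -0.25,"dy": 0.01,"dz": 0.82,"rx": 0,"ry": 0,"rz": 0}
    - {"dx": -0.25,"dy": 0.01,"dz": 0.82,"rx": 0,"ry": 0,"rz": 0}
    - {"dx": -0.25,"dy": 0.01,"dz": 0.82,"rx": 0,"ry": 0,"rz": 0}
    - {"dx": -0.25,"dy": 0,"dz": 0.82,"rx": 0,"ry": 0,"rz": 0}
    - {"dx": -0.25,"dy": 0,"dz": 0.82,"rx": 0,"ry": 0,"rz": 0}
    - {"dx": 0,"dy": 0,"dz": 0.3,"rx": 0,"ry": 0,"rz": 0}
    - {"dx": 0,"dy": 0,"dz": 0.12,"rx": 0,"ry": 0,"rz": 0}

```text
t: 3.48
position: [0.4344, 0.3224, 0.0022]
tool_rot: [[1.0, -0.001, -0.005], [-0.001, -1.0, -0.003], [-0.005, 0.003, -1.0]]
ft_force: [0.8, 0.4, 0.5]
grip_width: 0.0512
gripper_force: 0.0
```

Request:
jog_arm:
  series:
    - {"dx": 0,"dy": 0,"dz": 0,"rx": 0,"ry": 0,"rz": 0}
    - {"dx": 0,"dy": 0,"dz": 0,"rx": 0,"ry": 0,"rz": 0}
    - {"dx": 0,"dy": 0,"dz": 0,"rx": 0,"ry": 0,"rz": 0}
    - {"dx": 0,"dy": 0,"dz": 0,"rx": 0,"ry": 0,"rz": 0}
    - {"dx": 0,"dy": 0,"dz": 0,"rx": 0,"ry": 0,"rz": 0}
    - {"dx": 0,"dy": 0,"dz": 0,"rx": 0,"ry": 0,"rz": 0}
    - {"dx": 0,"dy": 0,"dz": 0,"rx": 0,"ry": 0,"rz": 0}
    - {"dx": 0,"dy": 0,"dz": 0,"rx": 0,"ry": 0,"rz": 0}
  grip: 1
  newtons: 12

```text
t: 4.15
position: [0.4376, 0.3245, 0.0057]
tool_rot: [[1.0, -0.002, 0.001], [-0.002, -1.0, 0.001], [0.001, -0.001, -1.0]]
ft_force: [0.4, -1.1, 5.4]
grip_width: 0.0123
gripper_force: 12.0
```

Request:
jog_arm:
  series:
    - {"dx": 0,"dy": 0,"dz": -0.5,"rx": 0,"ry": 0,"rz": 0}
    - {"dx": 0,"dy": 0,"dz": -0.8,"rx": 0,"ry": 0,"rz": 0}
    - {"dx": 0.7,"dy": 0.01,"dz": -0.2,"rx": 0,"ry": 0,"rz": 0.14}
    - {"dx": 0.8,"dy": 0.01,"dz": 0,"rx": 0,"ry": 0,"rz": 0.14}
    - {"dx": 0.8,"dy": -0.02,"dz": 0,"rx": 0,"ry": 0,"rz": 0.14}
    - {"dx": 0.8,"dy": -0.04,"dz": 0,"rx": 0,"ry": 0,"rz": 0.14}
    - {"dx": 0.75,"dy": -0.05,"dz": 0,"rx": 0,"ry": 0,"rz": 0}
    - {"dx": 0,"dy": 0,"dz": 0,"rx": 0,"ry": 0,"rz": 0}

```text
t: 4.82
position: [0.5954, 0.321, 0.064]
tool_rot: [[0.997, -0.072, 0.001], [-0.072, -0.997, -0.0], [0.001, 0.0, -1.0]]
ft_force: [-0.4, 0.4, -1.0]
grip_width: 0.0123
gripper_force: 12.0
```

```bash
python3 - <<'E'
from h import *
s=r.observe();p,d=imaging.capture('wrist');c=wristcam(s);print(s['position'],np.round(s['tool_rot'],4).tolist(),s['grip_width'])
np.savez('pics/w2.npz',p=p,d=d,R=c['R'],t=c['t'])
cv2.imwrite('pics/w2.png',cv2.resize(p[60:310,110:410,::-1],(720,600),interpolation=cv2.INTER_CUBIC))
E
```

```text
[0.59539392 0.32095317 0.06403035] [[0.9974, -0.0719, 0.0014], [-0.0719, -0.9974, -0.0004], [0.0014, 0.0003, -1.0]] 0.012343865120706211
```

View pics/w2.png

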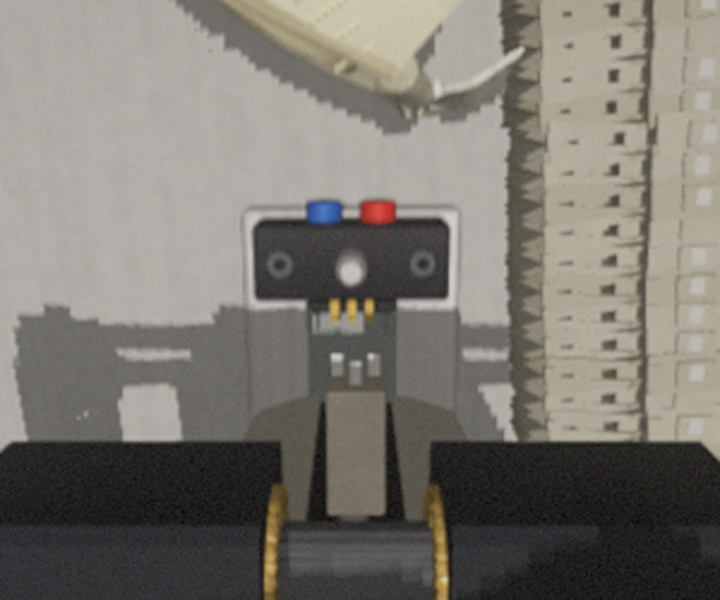

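The relay is held straight with its pins (crop ~ (355,368)) facing the brass contacts at (352,308). Pin B is at (350,268). I'll compute both positions.

```bash
python3 - <<'E'
from h import *
f=np.load('pics/w2.npz');c=dict(imaging.camera_params('wrist'),R=f['R'],t=f['t'])
u=lambda x,y:(110+x/2.4-.5,60+y/2.4-.5)
print('pinB',ray('',u(350,268),.041,c).round(4),'brass',ray('',u(352,312),.022,c).round(4))
print('relay pin roots/tips',ray('',[u(356,388),u(354,352)],.068,c).round(4),'front top corners',ray('',[u(327,392),u(385,392)],.0733,c).round(4))
print('nest front of stop/edge',ray('',[u(311,325),u(397,305)],.023,c).round(4))
E
```

```text
pinB [[0.6273 0.3207 0.041 ]] brass [[0.6121 0.3214 0.022 ]]
relay pin roots/tips [[0.6066 0.3208 0.068 ]
 [0.6145 0.3207 0.068 ]] front top corners [[0.6079 0.3267 0.0733]
 [0.6071 0.3149 0.0733]]
nest front of stop/edge [[0.6096 0.3324 0.023 ]
 [0.6134 0.3095 0.023 ]]
```

Request:
jog_arm:
  series:
    - {"dx": -0.1,"dy": -0.03,"dz": 0,"rx": 0,"ry": 0,"rz": 0}
    - {"dx": 0,"dy": 0,"dz": 0.15,"rx": 0,"ry": 0,"rz": 0}
    - {"dx": 0,"dy": 0,"dz": 0.25,"rx": 0,"ry": 0,"rz": 0}
    - {"dx": 0,"dy": 0,"dz": 0.25,"rx": 0,"ry": 0,"rz": 0}
    - {"dx": 0,"dy": 0,"dz": 0.2,"rx": 0,"ry": 0,"rz": 0}
    - {"dx": 0,"dy": 0,"dz": 0.1,"rx": 0,"ry": 0,"rz": 0}
    - {"dx": 0,"dy": 0,"dz": 0.03,"rx": 0,"ry": 0,"rz": 0}
    - {"dx": 0,"dy": 0,"dz": 0,"rx": 0,"ry": 0,"rz": 0}

```text
t: 5.53
position: [0.5869, 0.3236, 0.0258]
tool_rot: [[0.998, -0.069, -0.001], [-0.069, -0.998, -0.0], [-0.001, 0.0, -1.0]]
ft_force: [-1.7, -0.7, 5.7]
grip_width: 0.0123
gripper_force: 12.0
```

Request:
jog_arm:
  series:
    - {"dx": 0,"dy": 0,"dz": -0.15,"rx": 0,"ry": 0,"rz": 0}
    - {"dx": 0,"dy": 0,"dz": -0.1,"rx": 0,"ry": 0,"rz": 0}
    - {"dx": 0.11,"dy": 0.01,"dz": 0,"rx": 0,"ry": 0,"rz": 0}
    - {"dx": 0,"dy": 0,"dz": 0,"rx": 0,"ry": 0,"rz": 0}
    - {"dx": 0,"dy": 0,"dz": 0,"rx": 0,"ry": 0,"rz": 0}
    - {"dx": 0,"dy": 0,"dz": 0,"rx": 0,"ry": 0,"rz": 0}
    - {"dx": 0,"dy": 0,"dz": 0,"rx": 0,"ry": 0,"rz": 0}
    - {"dx": 0,"dy": 0,"dz": 0,"rx": 0,"ry": 0,"rz": 0}

```text
t: 6.2
position: [0.5914, 0.3229, 0.0355]
tool_rot: [[0.998, -0.07, -0.0], [-0.07, -0.998, -0.0], [-0.0, 0.0, -1.0]]
ft_force: [0.2, -0.9, -0.8]
grip_width: 0.0123
gripper_force: 12.0
```

```bash
python3 - <<'E'
from h import *
s=r.observe();p,d=imaging.capture('wrist');c=wristcam(s);print(s['t'],s['position'],np.round(s['dq'],3),np.round(s['tool_rot'],4).tolist(),s['ft_force'])
np.savez('pics/w3.npz',p=p,d=d,R=c['R'],t=c['t'])
cv2.imwrite('pics/w3.png',cv2.resize(p[110:290,150:366,::-1],(720,600),interpolation=cv2.INTER_CUBIC))
E
```

```text
6.2 [0.59137642 0.32294057 0.03553282] [ 0.001  0.     0.002 -0.001 -0.    -0.001] [[0.9976, -0.0695, -0.0005], [-0.0695, -0.9976, -0.0002], [-0.0004, 0.0002, -1.0]] [ 0.18886664 -0.9331699  -0.75907865]
```

View pics/w3.png

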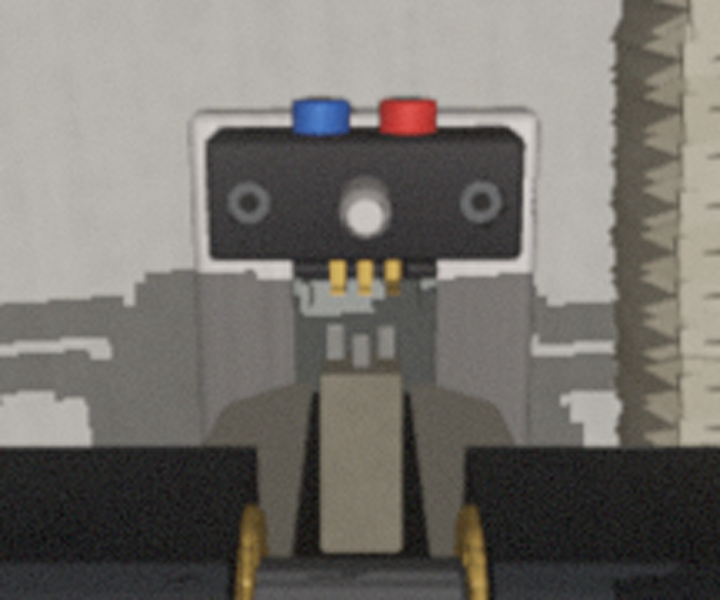

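```bash
python3 - <<'E'
from h import *
f=np.load('pics/w3.npz');c=dict(imaging.camera_params('wrist'),R=f['R'],t=f['t'])
u=lambda x,y:(150+x/3.3333-.5,110+y/3.3333-.5)
print('pinB',ray('',u(365,217),.041,c).round(4),'contact block front',ray('',u(365,293),.022,c).round(4),'centre brass',ray('',u(365,262),.023,c).round(4))
z0=.0355-.0057
print('tips',ray('',[u(336,323),u(386,323)],z0+.007,c).round(4),'front top corners',ray('',[u(321,373),u(402,373)],z0+.015,c).round(4),'back',ray('',[u(321,552),u(402,552)],z0+.015,c).round(4))
E
```

```text
pinB [[0.6266 0.3206 0.041 ]] contact block front [[0.6103 0.3216 0.022 ]] centre brass [[0.6157 0.3213 0.023 ]]
tips [[0.6098 0.3262 0.0368]
 [0.6093 0.3186 0.0368]] front top corners [[0.6047 0.3286 0.0448]
 [0.6038 0.3168 0.0448]] back [[0.576  0.3309 0.0448]
 [0.5751 0.3185 0.0448]]
```

Request:
jog_arm:
  series:
    - {"dx": 0,"dy": 0.015,"dz": 0.05,"rx": 0,"ry": 0,"rz": 0}
    - {"dx": 0,"dy": 0,"dz": 0.05,"rx": 0,"ry": 0,"rz": 0}
    - {"dx": 0,"dy": 0,"dz": 0.05,"rx": 0,"ry": 0,"rz": 0}
    - {"dx": 0,"dy": 0,"dz": 0.05,"rx": 0,"ry": 0,"rz": 0}
    - {"dx": 0,"dy": 0,"dz": 0.05,"rx": 0,"ry": 0,"rz": 0}
    - {"dx": 0,"dy": 0,"dz": 0.03,"rx": 0,"ry": 0,"rz": 0}
    - {"dx": 0,"dy": 0,"dz": 0,"rx": 0,"ry": 0,"rz": 0}
    - {"dx": 0,"dy": 0,"dz": 0,"rx": 0,"ry": 0,"rz": 0}

```text
t: 6.92
position: [0.5916, 0.3225, 0.0247]
tool_rot: [[0.998, -0.07, 0.0], [-0.07, -0.998, 0.0], [0.0, -0.0, -1.0]]
ft_force: [-0.5, 0.2, -0.5]
grip_width: 0.0121
gripper_force: 12.0
```

Request:
jog_arm:
  series:
    - {"dx": 0,"dy": 0,"dz": 0.02,"rx": 0,"ry": 0,"rz": 0}
    - {"dx": 0,"dy": 0,"dz": 0.02,"rx": 0,"ry": 0,"rz": 0}
    - {"dx": 0,"dy": 0,"dz": 0,"rx": 0,"ry": 0,"rz": 0}
    - {"dx": 0,"dy": 0,"dz": 0,"rx": 0,"ry": 0,"rz": 0}
    - {"dx": 0,"dy": 0,"dz": 0,"rx": 0,"ry": 0,"rz": 0}
    - {"dx": 0,"dy": 0,"dz": 0,"rx": 0,"ry": 0,"rz": 0}
    - {"dx": 0,"dy": 0,"dz": 0,"rx": 0,"ry": 0,"rz": 0}
    - {"dx": 0,"dy": 0,"dz": 0,"rx": 0,"ry": 0,"rz": 0}

```text
t: 7.58
position: [0.5917, 0.3225, 0.0234]
tool_rot: [[0.998, -0.07, 0.0], [-0.07, -0.998, 0.0], [0.0, -0.0, -1.0]]
ft_force: [-1.9, 0.0, 5.3]
grip_width: 0.0123
gripper_force: 12.0
```

Request:
jog_arm:
  series:
    - {"dx": 0,"dy": 0,"dz": 0,"rx": 0,"ry": 0,"rz": 0}
    - {"dx": 0,"dy": 0,"dz": 0,"rx": 0,"ry": 0,"rz": 0}
    - {"dx": 0,"dy": 0,"dz": 0,"rx": 0,"ry": 0,"rz": 0}
    - {"dx": 0,"dy": 0,"dz": 0,"rx": 0,"ry": 0,"rz": 0}
    - {"dx": 0,"dy": 0,"dz": 0,"rx": 0,"ry": 0,"rz": 0}
    - {"dx": 0,"dy": 0,"dz": 0,"rx": 0,"ry": 0,"rz": 0}
    - {"dx": 0,"dy": 0,"dz": 0,"rx": 0,"ry": 0,"rz": 0}
    - {"dx": 0,"dy": 0,"dz": 0,"rx": 0,"ry": 0,"rz": 0}
  grip: 0.35

```text
t: 8.25
position: [0.5916, 0.3224, 0.023]
tool_rot: [[0.998, -0.07, -0.0], [-0.07, -0.998, -0.0], [-0.0, 0.0, -1.0]]
ft_force: [0.4, 0.3, 0.3]
grip_width: 0.0301
gripper_force: 0.0
```

Request:
jog_arm:
  series:
    - {"dx": 0,"dy": 0,"dz": -0.5,"rx": 0,"ry": 0,"rz": 0}
    - {"dx": 0,"dy": 0,"dz": -0.9,"rx": 0,"ry": 0,"rz": 0}
    - {"dx": 0,"dy": 0,"dz": -0.9,"rx": 0,"ry": 0,"rz": 0}
    - {"dx": 0,"dy": 0,"dz": -0.9,"rx": 0,"ry": 0,"rz": 0}
    - {"dx": -0.47,"dy": -0.8,"dz": -0.2,"rx": 0,"ry": 0,"rz": 0}
    - {"dx": -0.47,"dy": -0.8,"dz": -0.2,"rx": 0,"ry": 0,"rz": 0}
    - {"dx": -0.47,"dy": -0.8,"dz": -0.1,"rx": 0,"ry": 0,"rz": 0}
    - {"dx": -0.47,"dy": -0.8,"dz": 0,"rx": 0,"ry": 0,"rz": 0}

```text
t: 8.92
position: [0.5255, 0.457, 0.1733]
tool_rot: [[0.998, -0.07, 0.003], [-0.07, -0.998, 0.002], [0.002, -0.002, -1.0]]
ft_force: [0.6, -0.2, 0.3]
grip_width: 0.0303
gripper_force: 0.0
```

Request:
jog_arm:
  series:
    - {"dx": 0,"dy": 0,"dz": 0,"rx": 0,"ry": 0,"rz": -0.17}
    - {"dx": 0,"dy": 0,"dz": 0,"rx": 0,"ry": 0,"rz": -0.17}
    - {"dx": 0,"dy": 0,"dz": 0,"rx": 0,"ry": 0,"rz": -0.17}
    - {"dx": 0,"dy": 0,"dz": 0,"rx": 0,"ry": 0,"rz": -0.17}
    - {"dx": 0,"dy": 0,"dz": 0,"rx": 0,"ry": 0,"rz": 0}
    - {"dx": 0,"dy": 0,"dz": 0,"rx": 0,"ry": 0,"rz": 0}
    - {"dx": 0,"dy": 0,"dz": 0,"rx": 0,"ry": 0,"rz": 0}
    - {"dx": 0,"dy": 0,"dz": 0,"rx": 0,"ry": 0,"rz": 0}
  grip: 0.1

```text
t: 9.58
position: [0.5259, 0.4547, 0.171]
tool_rot: [[1.0, 0.011, -0.0], [0.011, -1.0, -0.0], [-0.0, 0.0, -1.0]]
ft_force: [-0.9, 0.5, -0.6]
grip_width: 0.0416
gripper_force: 0.0
```

```bash
python3 - <<'E'
from h import *
s=r.observe();p,d=imaging.capture('wrist');c=wristcam(s);print(s['t'],s['position'],np.round(s['tool_rot'],4).tolist())
np.savez('pics/w4.npz',p=p,d=d,R=c['R'],t=c['t'])
cv2.imwrite('pics/w4.png',cv2.resize(p[:300,150:512,::-1],(724,600),interpolation=cv2.INTER_CUBIC))
E
```

```text
9.5833 [0.52585806 0.45473639 0.17104081] [[0.9999, 0.0108, -0.0], [0.0108, -0.9999, -0.0], [-0.0, 0.0, -1.0]]
```

View pics/w4.png

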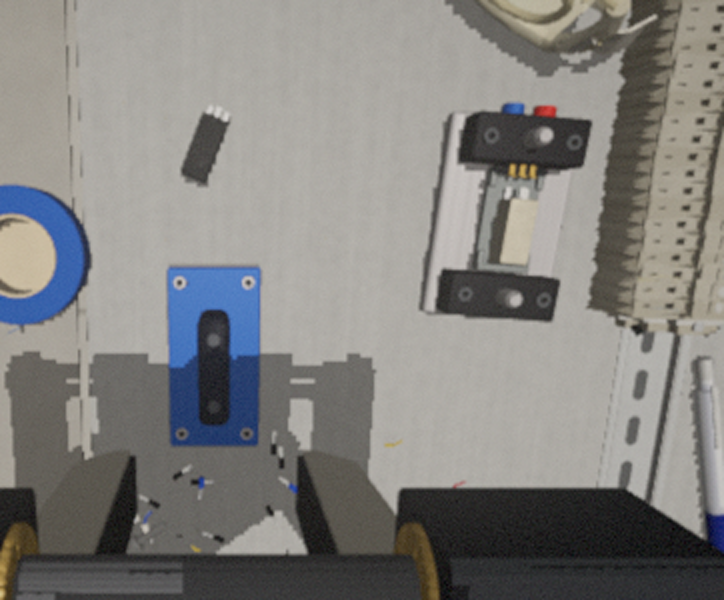

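The relay lies in the nest at crop (518,230) with its pins towards the brass contacts. The plate's screws are at (180,283), (248,283), (182,434) and (247,434). The adapter pins are at (541,135) and (514,299).

```bash
python3 - <<'E'
from h import *
f=np.load('pics/w4.npz');c=dict(imaging.camera_params('wrist'),R=f['R'],t=f['t'])
u=lambda x,y:(150+x/2-.5,y/2-.5)
S=ray('',[u(180,283),u(248,283),u(182,434),u(247,434)],.018,c);print(S.round(4).tolist(),S.mean(0).round(4))
a=(S[0]+S[1]-S[2]-S[3]);print('yaw',np.degrees(np.arctan2(a[1],a[0])), np.degrees(np.arctan2(-(S[1]-S[0])[0],(S[0]-S[1])[1])))
P=ray('',[u(542,135),u(514,298)],.041,c);print(P.round(4).tolist(),P.mean(0).round(4),np.linalg.norm(P[0]-P[1]))
print('relay corners',ray('',[u(505,198),u(538,202),u(502,262),u(529,266)],.033,c).round(4).tolist())
p=f['p'][:300,150:];V=p.max(2)
hs=cv2.cvtColor(f['p'],cv2.COLOR_RGB2HSV)
b=((hs[...,0]>100)&(hs[...,0]<128)&(hs[...,1]>110)).astype(np.uint8);b[:,:228]=0;b[:,285:]=0;b[:130]=0;b[226:]=0
ys,xs=np.nonzero(b)
rows=[(y,xs[ys==y].min(),xs[ys==y].max()) for y in range(138,218)]
R=np.array(rows);Q=ray('',np.c_[(R[:,1]+R[:,2])/2,R[:,0]],.018,c);print('midline fit yaw',np.degrees(np.arctan(np.polyfit(Q[:,0],Q[:,1],1)[0])),np.median(Q[:,1]),ray('',[(xs.mean(),ys.min()-.5),(xs.mean(),ys.max()+.5)],.018,c).round(4).tolist())
E
```

```text
[[0.5624, 0.473, 0.018], [0.5627, 0.4412, 0.018], [0.4883, 0.4722, 0.018], [0.4886, 0.44, 0.018]] [0.5255 0.4566 0.018 ]
yaw 0.7239467815573875 -0.5848539874303337
[[0.6266, 0.3224, 0.041], [0.5595, 0.326, 0.041]] [0.5931 0.3242 0.041 ] 0.0671577464754564
relay corners [[0.6017, 0.3315, 0.033], [0.6002, 0.317, 0.033], [0.5745, 0.3297, 0.033], [0.5728, 0.3175, 0.033]]
midline fit yaw 0.5376639581894113 0.4565546457678342 [[0.5695, 0.4569, 0.018], [0.4822, 0.4561, 0.018]]
```

Request:
jog_arm:
  series:
    - {"dx": 0,"dy": -0.05,"dz": 0.8,"rx": 0,"ry": 0,"rz": 0}
    - {"dx": 0,"dy": 0,"dz": 0.8,"rx": 0,"ry": 0,"rz": 0}
    - {"dx": 0,"dy": 0,"dz": 0.8,"rx": 0,"ry": 0,"rz": 0}
    - {"dx": 0,"dy": 0,"dz": 0.6,"rx": 0,"ry": 0,"rz": 0}
    - {"dx": 0,"dy": 0,"dz": 0.4,"rx": 0,"ry": 0,"rz": 0}
    - {"dx": 0,"dy": 0,"dz": 0.2,"rx": 0,"ry": 0,"rz": 0}
    - {"dx": 0,"dy": 0,"dz": 0.1,"rx": 0,"ry": 0,"rz": 0}
    - {"dx": 0,"dy": 0,"dz": 0,"rx": 0,"ry": 0,"rz": 0}

```text
t: 10.3
position: [0.5253, 0.4572, 0.0227]
tool_rot: [[1.0, 0.012, -0.001], [0.012, -1.0, -0.0], [-0.001, 0.0, -1.0]]
ft_force: [0.9, -0.0, -0.1]
grip_width: 0.0422
gripper_force: 0.0
```

Request:
jog_arm:
  series:
    - {"dx": 0,"dy": 0,"dz": 0,"rx": 0,"ry": 0,"rz": 0}
    - {"dx": 0,"dy": 0,"dz": 0,"rx": 0,"ry": 0,"rz": 0}
    - {"dx": 0,"dy": 0,"dz": 0,"rx": 0,"ry": 0,"rz": 0}
    - {"dx": 0,"dy": 0,"dz": 0,"rx": 0,"ry": 0,"rz": 0}
    - {"dx": 0,"dy": 0,"dz": 0,"rx": 0,"ry": 0,"rz": 0}
    - {"dx": 0,"dy": 0,"dz": 0,"rx": 0,"ry": 0,"rz": 0}
    - {"dx": 0,"dy": 0,"dz": 0,"rx": 0,"ry": 0,"rz": 0}
    - {"dx": 0,"dy": 0,"dz": 0,"rx": 0,"ry": 0,"rz": 0}
  grip: 1
  newtons: 50

```text
t: 10.97
position: [0.5259, 0.4574, 0.0241]
tool_rot: [[1.0, 0.012, 0.001], [0.012, -1.0, 0.0], [0.001, -0.0, -1.0]]
ft_force: [-1.3, -2.6, 6.0]
grip_width: 0.0139
gripper_force: 50.0
```

Request:
jog_arm:
  series:
    - {"dx": 0,"dy": 0,"dz": -0.4,"rx": 0,"ry": 0,"rz": 0}
    - {"dx": 0,"dy": 0,"dz": -0.7,"rx": 0,"ry": 0,"rz": 0}
    - {"dx": 0.2,"dy": 0.44,"dz": -0.3,"rx": 0,"ry": 0,"rz": 0}
    - {"dx": 0.36,"dy": 0.72,"dz": 0,"rx": 0,"ry": 0,"rz": 0}
    - {"dx": 0.36,"dy": 0.72,"dz": 0,"rx": 0,"ry": 0,"rz": 0}
    - {"dx": 0.36,"dy": 0.72,"dz": 0,"rx": 0,"ry": 0,"rz": 0}
    - {"dx": 0.25,"dy": 0.5,"dz": 0,"rx": 0,"ry": 0,"rz": 0}
    - {"dx": 0.1,"dy": 0.25,"dz": 0,"rx": 0,"ry": 0,"rz": 0}

```text
t: 11.63
position: [0.5935, 0.3212, 0.0795]
tool_rot: [[1.0, 0.01, 0.0], [0.01, -1.0, -0.001], [0.0, 0.001, -1.0]]
ft_force: [-0.3, -0.4, -2.8]
grip_width: 0.0136
gripper_force: 50.0
```

Request:
jog_arm:
  series:
    - {"dx": 0,"dy": 0,"dz": 0,"rx": 0,"ry": 0,"rz": 0.17}
    - {"dx": 0,"dy": 0,"dz": 0,"rx": 0,"ry": 0,"rz": 0.17}
    - {"dx": 0,"dy": 0,"dz": 0,"rx": 0,"ry": 0,"rz": 0.17}
    - {"dx": 0,"dy": 0,"dz": 0,"rx": 0,"ry": 0,"rz": 0.17}
    - {"dx": 0,"dy": 0,"dz": 0,"rx": 0,"ry": 0,"rz": 0}
    - {"dx": 0,"dy": 0,"dz": 0,"rx": 0,"ry": 0,"rz": 0}
    - {"dx": 0,"dy": 0,"dz": 0,"rx": 0,"ry": 0,"rz": 0}
    - {"dx": 0,"dy": 0,"dz": 0,"rx": 0,"ry": 0,"rz": 0}

```text
t: 12.3
position: [0.592, 0.3245, 0.079]
tool_rot: [[0.998, -0.069, -0.0], [-0.069, -0.998, 0.0], [-0.0, -0.0, -1.0]]
ft_force: [-0.1, 0.3, -2.9]
grip_width: 0.0138
gripper_force: 50.0
```

```bash
python3 - <<'E'
from h import *
s=r.observe();p,d=imaging.capture('wrist');c=wristcam(s);print(s['t'],s['position'],np.round(s['tool_rot'],4).tolist(),s['ft_force'],s['grip_width'])
np.savez('pics/w5.npz',p=p,d=d,R=c['R'],t=c['t'])
cv2.imwrite('pics/w5.png',cv2.resize(p[90:270,150:366,::-1],(720,600),interpolation=cv2.INTER_CUBIC))
E
```

```text
12.3 [0.59198932 0.3245411  0.07899756] [[0.9976, -0.0687, -0.0001], [-0.0687, -0.9976, 0.0], [-0.0001, -0.0, -1.0]] [-0.12610265  0.3238907  -2.92278323] 0.013793050659225054
```

View pics/w5.png

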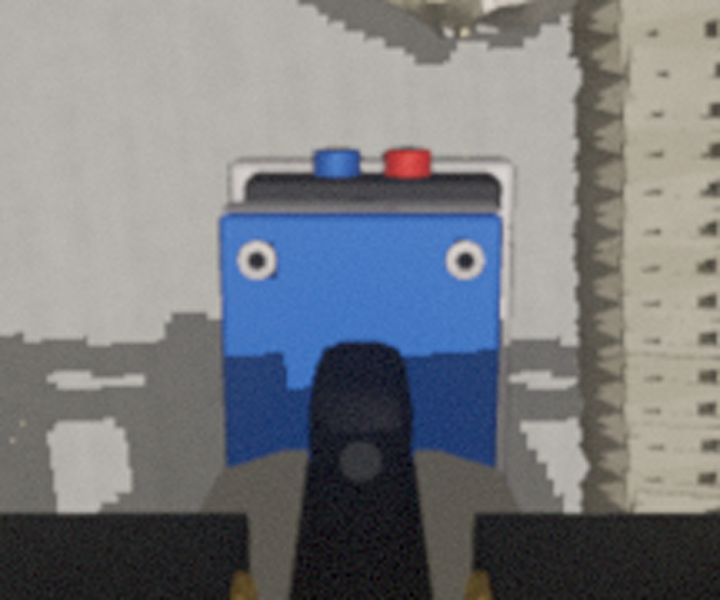

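```bash
python3 - <<'E'
from h import *
f=np.load('pics/w5.npz');c=dict(imaging.camera_params('wrist'),R=f['R'],t=f['t'])
u=lambda x,y:(150+x/3.3333-.5,90+y/3.3333-.5)
d=np.array([.9976,-.0695]);n=np.array([.0695,.9976])
zt=.079-.0235+.018
S=ray('',[u(257,260),u(465,260)],zt,c);print('screws',S.round(4).tolist(),np.linalg.norm(S[0]-S[1]))
print('centre from screws',(S.mean(0)[:2]-.037*d).round(4))
E_=ray('',[u(222,214),u(501,214)],zt,c);print('front edge',E_.round(4).tolist(),(E_.mean(0)[:2]-.044*d).round(4), np.linalg.norm(E_[0]-E_[1]))
B=ray('',[u(248,176),u(498,176)],.028,c);print('block front',B.round(4).tolist(),(B.mean(0)[:2]-.044*d).round(4))
A=ray('',[u(232,161),u(513,161)],.01,c);print('slab front',A.round(4).tolist(),(A.mean(0)[:2]-.046*d).round(4),np.linalg.norm(A[0]-A[1]))
E
```

```text
screws [[0.63, 0.3386, 0.0735], [0.6278, 0.3067, 0.0735]] 0.031991633040721
centre from screws [0.592  0.3253]
front edge [[0.6374, 0.3433, 0.0735], [0.6345, 0.3009, 0.0735]] [0.592  0.3252] 0.04248088729778667
block front [[0.6388, 0.3436, 0.028], [0.6355, 0.296, 0.028]] [0.5932 0.3228]
slab front [[0.6404, 0.3485, 0.01], [0.6364, 0.2907, 0.01]] [0.5925 0.3228] 0.057956232050854074
```

Request:
jog_arm:
  series:
    - {"dx": 0.025,"dy": 0.05,"dz": 0,"rx": 0,"ry": 0,"rz": 0}
    - {"dx": 0,"dy": 0,"dz": 0.1,"rx": 0,"ry": 0,"rz": 0}
    - {"dx": 0,"dy": 0,"dz": 0.1,"rx": 0,"ry": 0,"rz": 0}
    - {"dx": 0,"dy": 0,"dz": 0.1,"rx": 0,"ry": 0,"rz": 0}
    - {"dx": 0,"dy": 0,"dz": 0.06,"rx": 0,"ry": 0,"rz": 0}
    - {"dx": 0,"dy": 0,"dz": 0.04,"rx": 0,"ry": 0,"rz": 0}
    - {"dx": 0,"dy": 0,"dz": 0,"rx": 0,"ry": 0,"rz": 0}
    - {"dx": 0,"dy": 0,"dz": 0,"rx": 0,"ry": 0,"rz": 0}

```text
t: 13.02
position: [0.593, 0.322, 0.0629]
tool_rot: [[0.998, -0.07, -0.0], [-0.07, -0.998, -0.0], [-0.0, 0.0, -1.0]]
ft_force: [0.1, -0.1, -3.5]
grip_width: 0.0138
gripper_force: 50.0
```

Request:
jog_arm:
  series:
    - {"dx": 0,"dy": 0,"dz": 0.03,"rx": 0,"ry": 0,"rz": 0}
    - {"dx": 0,"dy": 0,"dz": 0.03,"rx": 0,"ry": 0,"rz": 0}
    - {"dx": 0,"dy": 0,"dz": 0.03,"rx": 0,"ry": 0,"rz": 0}
    - {"dx": 0,"dy": 0,"dz": 0.03,"rx": 0,"ry": 0,"rz": 0}
    - {"dx": 0,"dy": 0,"dz": 0,"rx": 0,"ry": 0,"rz": 0}
    - {"dx": 0,"dy": 0,"dz": 0,"rx": 0,"ry": 0,"rz": 0}
    - {"dx": 0,"dy": 0,"dz": 0,"rx": 0,"ry": 0,"rz": 0}
    - {"dx": 0,"dy": 0,"dz": 0,"rx": 0,"ry": 0,"rz": 0}

```text
t: 13.68
position: [0.5932, 0.3221, 0.0584]
tool_rot: [[0.998, -0.07, 0.0], [-0.07, -0.998, 0.0], [0.0, -0.0, -1.0]]
ft_force: [-0.2, 0.0, -1.9]
grip_width: 0.0138
gripper_force: 50.0
```

Request:
jog_arm:
  series:
    - {"dx": 0,"dy": 0,"dz": 0.03,"rx": 0,"ry": 0,"rz": 0}
    - {"dx": 0,"dy": 0,"dz": 0.03,"rx": 0,"ry": 0,"rz": 0}
    - {"dx": 0,"dy": 0,"dz": 0.03,"rx": 0,"ry": 0,"rz": 0}
    - {"dx": 0,"dy": 0,"dz": 0.03,"rx": 0,"ry": 0,"rz": 0}
    - {"dx": 0,"dy": 0,"dz": 0.02,"rx": 0,"ry": 0,"rz": 0}
    - {"dx": 0,"dy": 0,"dz": 0,"rx": 0,"ry": 0,"rz": 0}
    - {"dx": 0,"dy": 0,"dz": 0,"rx": 0,"ry": 0,"rz": 0}
    - {"dx": 0,"dy": 0,"dz": 0,"rx": 0,"ry": 0,"rz": 0}

```text
t: 14.35
position: [0.5935, 0.3222, 0.0534]
tool_rot: [[0.998, -0.07, 0.001], [-0.07, -0.998, 0.0], [0.001, -0.0, -1.0]]
ft_force: [-2.0, -1.6, 5.1]
grip_width: 0.0135
gripper_force: 50.0
```

Request:
jog_arm:
  series:
    - {"dx": 0,"dy": 0,"dz": 0.03,"rx": 0,"ry": 0,"rz": 0}
    - {"dx": 0,"dy": 0,"dz": 0.03,"rx": 0,"ry": 0,"rz": 0}
    - {"dx": 0,"dy": 0,"dz": 0.02,"rx": 0,"ry": 0,"rz": 0}
    - {"dx": 0,"dy": 0,"dz": 0,"rx": 0,"ry": 0,"rz": 0}
    - {"dx": 0,"dy": 0,"dz": 0,"rx": 0,"ry": 0,"rz": 0}
    - {"dx": 0,"dy": 0,"dz": 0,"rx": 0,"ry": 0,"rz": 0}
    - {"dx": 0,"dy": 0,"dz": 0,"rx": 0,"ry": 0,"rz": 0}
    - {"dx": 0,"dy": 0,"dz": 0,"rx": 0,"ry": 0,"rz": 0}

```text
t: 15.02
position: [0.5935, 0.3223, 0.052]
tool_rot: [[0.998, -0.069, 0.001], [-0.069, -0.998, 0.0], [0.001, -0.0, -1.0]]
ft_force: [-9.0, -4.0, 17.5]
grip_width: 0.0139
gripper_force: 50.0
```

Request:
jog_arm:
  series:
    - {"dx": -0.02,"dy": 0.01,"dz": 0,"rx": 0,"ry": 0,"rz": 0}
    - {"dx": 0,"dy": 0,"dz": 0.02,"rx": 0,"ry": 0,"rz": 0}
    - {"dx": 0,"dy": 0,"dz": 0.01,"rx": 0,"ry": 0,"rz": 0}
    - {"dx": 0,"dy": 0,"dz": 0,"rx": 0,"ry": 0,"rz": 0}
    - {"dx": 0,"dy": 0,"dz": 0,"rx": 0,"ry": 0,"rz": 0}
    - {"dx": 0,"dy": 0,"dz": 0,"rx": 0,"ry": 0,"rz": 0}
    - {"dx": 0,"dy": 0,"dz": 0,"rx": 0,"ry": 0,"rz": 0}
    - {"dx": 0,"dy": 0,"dz": 0,"rx": 0,"ry": 0,"rz": 0}

```text
t: 15.68
position: [0.5934, 0.3223, 0.052]
tool_rot: [[0.998, -0.069, 0.003], [-0.069, -0.998, 0.001], [0.003, -0.001, -1.0]]
ft_force: [-8.3, -4.4, 21.6]
grip_width: 0.0139
gripper_force: 50.0
```

```bash
python3 - <<'E'
from h import *
s=r.observe();print(s['t'],s['position'],s['ft_force'],s['wrist_torque'])
p,d=imaging.capture('scene');np.savez('pics/s6.npz',p=p,d=d)
q,e=imaging.capture('wrist');c=wristcam(s);np.savez('pics/w6.npz',p=q,d=e,R=c['R'],t=c['t'])
C=imaging.camera_params('scene');x,y=proj(C,[.593,.323,.03])[0].astype(int);print(x,y)
a=cv2.resize(p[y-35:y+35,x-45:x+45,::-1],(400,311),interpolation=cv2.INTER_CUBIC);b=cv2.resize(q[90:270,150:366,::-1],(373,311),interpolation=cv2.INTER_CUBIC)
cv2.imwrite('pics/f6.png',np.hstack([a,b]))
# plate top height by depth, wrist, at open blue
hs=cv2.cvtColor(q,cv2.COLOR_RGB2HSV);m=(hs[...,0]>100)&(hs[...,0]<125)&(hs[...,1]>110)&(e>0)
ys,xs=np.nonzero(m);k=(abs(xs-258)<45)&(ys>150)&(ys<225);ys,xs=ys[k],xs[k]
P=np.c_[(xs-c['cx'])/c['fx']*e[ys,xs],(ys-c['cy'])/c['fy']*e[ys,xs],e[ys,xs]];W=(P-c['t'])@c['R'];print('plate z',np.percentile(W[:,2],[10,50,90]),len(W))
E
```

```text
15.6833 [0.59344074 0.32226319 0.05197716] [-8.34280345 -4.35002659 21.56421946] [-0.79798113  1.60335654  0.01798138]
258 169
plate z [0.0451396  0.04604905 0.04706857] 4965
```

View pics/f6.png

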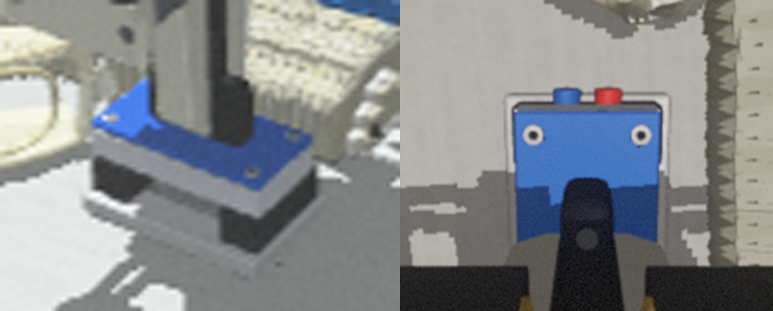

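The plate top reads 46 mm, which is 28 + 18 mm, so it is lying on the rest blocks. Pressing further didn't move it, and it's held there with about 22 N.

```bash
python3 -c "
from station import r
print(r.finish_job())"
```

```text
the job is handed in; nothing more can be done
None
```

The job is handed in at about 16 s: the cream relay is in the nest with its pins towards the brass contacts, and the plate is over both guide pins, held down on the rest blocks with about 22 N; the black relay and the tape were not touched.

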